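# Hold the spring tamping cup at gauge height

### The arm

A 7-joint arm with a two-finger parallel gripper is mounted at the origin on a cart in front of the work surface, level with it; the furniture and walls round the work are solid. World frame = base frame: x ahead of the robot, y to its left, z up, the work surface at z = 0. Lengths are in m, angles in rad, forces in N, time in s.
With the tool pointing down it reaches from about 0.425 to 0.875 m from the base axis. Payload 4.7 kg.
Tool frame: the origin (TCP) lies on the mounting face of the last link; the fingertips stand 182 mm ahead of it and the grasp point (between the pads) lies 164 mm ahead of it; x points along the fingers, y is the direction in which the jaws open and shut, and the axes are right-handed (so a half turn about x gives the same grasp; the last joint's range is limited). The gripper opens to 87 mm and grips with 3 to 60 N. Pads are 19 mm wide; open, the fingers measure 117 mm over their backs; the gripper's body (75 mm by 190 mm) begins 51 mm behind the grasp point.
Start: joints at [-0.663, 0.321, -0.07, 1.45, 0.023, 1.371, -0.057], TCP at [0.507, 0.407, 0.405] pointing down, gripper open.
Joint ranges: [-2.86, 2.86], [-0.3, 2.09], [-1.38, 1.24], [0.06, 2.45], [-1.56, 4.7], [0.09, 2.05], [-2.69, 2.69]. Speed limits (rad/s): [2.57, 2.57, 3.14, 3.14, 3.14, 3.14, 3.14].

### API

Orientations are given as a rotation vector (axis times angle).
In Python, from bench import monitor, get_image, ctrl gives the robot as it stands.
- The arm moves only by the shell command python3 -m creep 'ROWS' [FORCE]. ROWS is JSON, a list of rows, each a list of 7 numbers: the shift along the tool's x, y, z in mm, then the turn, a rotation vector about the tool's x, y, z in rad, then the finger opening in mm, from 0 to 87. A call has 1 to 5 rows; each row shifts and turns the commanded pose from where the row before left it, along the tool's axes as they then stand; what a row does not reach is not made up. A row lasts 1/10 s, in which the tool goes at most 50 mm and 8.59 degrees, less where a joint would pass 70% of its speed; a pose out of reach is approached as far as the arm can. A call is refused whole if a number of a shift passes 50 or a number of a turn 0.15, either way. A call with a gripper value outside its range is refused whole. The fingers move at their own pace and stop on an object; FORCE is the grip in N (left out, the last holds). Time passes only in rows, so rows that do not move let the fingers close. It gives the time, the measured TCP pose, the force and the opening at its end, in the units of the state.
- monitor.get_state(): the state, without advancing time (a new reading comes with each control period).
- get_image(name): name is "side" or "top"; returns a dict with "img" (400x640x3 uint8, red, green, blue), "mtx" (3x3 intrinsics, pixels), "D" ([k1, k2, p1, p2, k3] as OpenCV has them; the pictures are not rectified), "view" (4x4, takes a point from world to camera coordinates). Camera axes: x right, y up, looking along -z (the intrinsics and any distortion apply to the point x, -y, -z); pixel columns grow to the right and rows downward; lengths in m; the calibration is good to about 2 mm. A picture is of the moment at which its call begins. There is no depth.
- ctrl.close_job(): hands the job in, once; it reports no verdict.
The state is a dict: "time": time; "joint_positions": joint angles; "qd": joint speeds; "joint_torque": joint torques, N m; "position": TCP position; "tool_rot": TCP orientation; "ft_force": force on the tool from outside, world axes, zero at the start; "torque": the same for the moment, N m; "grip_width": opening from 0.0 (shut) to 1.0 (fully open).
Only numpy, scipy, OpenCV 4.12 (cv2) and the standard library are available. Lean on these libraries where they do the work, as an engineer would, in place of code of your own. Each camera call takes 0.05 s, during which the arm holds its last target.

### The job

Pick up the hand tamper, stand its foot in the cup of the spring tamping station, and press the cup down with the tamper until the cup's rim is level with the tops of the two gauge posts, without driving the cup onto its bottom stop. Press on the cup only through the tamper, and leave the other things on the table where they are. Finish holding it there: the tamper upright in the gripper, still pressing the cup at that height, not let go.

Things in the scene. Friction and masses are not known exactly. Their poses are not given: they have to be found in the camera images.
- tamper_mid (a point): Centre (44 mm above the underside) of the hand tamper: pale metal, about 0.13 kg, 88 mm tall, standing upright; round foot 40 mm across, 14 mm thick, 12 mm stem, and from 48 to 88 mm up a round knurled grip 20 mm across. z up along the tool. It stands in the front row (along y) with the vial, beaker and jar in any order, centres 90 mm or more apart.
- tamper_foot (a point): Centre of the underside of the tamper's foot, 44 mm below tamper_mid on the tool's axis.
- cup_floor (a point): Centre of the inner floor (upper face) of the round aluminium cup on the spring tamping station; moves with the cup, z up. The cup is 62 mm across outside and 50 mm inside; its rim stands 8 mm above this floor. At rest this floor is 62 mm and the rim 70 mm above the table. The cup goes straight down only.
- cup (a joint): How far the cup is pressed down, m: 0 = at rest, up; grows downward; hard bottom stop at 0.024. Spring back to 0: it takes about 3 N to start and 0.6 N more per mm, so about 10 N in all at 0.012, where the rim is level with the tops of the two posts.
- station: Base of the tamping station, fixed to the table: a dark steel plate 100x136x12 mm, origin at the centre of its underside, on the cup's axis. Two steel posts, 12 mm across, stand on it 52 mm to either side of the cup's axis along the base's own y; their flat tops are 58 mm above the table, 12 mm below the rim of the resting cup.
- vial: Bystander: glass sample vial with a black cap, 25 mm across, 60 mm tall; origin at the centre of its underside.
- beaker: Bystander: open steel beaker, 74 mm across, 84 mm tall; origin at the centre of its underside.
- jar: Bystander: capsule jar with a screw lid, 60 mm across, 90 mm tall; origin at the centre of its underside.
- gauge: Bystander: stepped gauge block, 22x60x40 mm; origin at the centre of its underside.

How it is judged:
By the outcome, as a careful person would: the job done as asked, in the order asked, and still so for the second after the job is handed in, while the arm keeps its last pose, push and grip.
It also fails if it takes over 42 s, if anything falls off the work surface, if the arm or the gripper's body presses on something with over 40 N, if the wrist force passes 120 N, or if a joint passes its speed limit or range.

## Working session

There is one attempt and no reset: what is moved stays moved. The work goes in short steps, Python scripts to look and compute and a shell command to move; the robot and the scene stay as the last step left them, time stands still between calls to the robot, and variables do not carry over. Pictures are saved under pics/ and viewed, and the job is handed in when it is done.

```bash
ls; mkdir -p pics; python3 - <<'E'
from bench import monitor,get_image
import cv2,numpy as np
print(monitor.get_state())
for n in("side","top"):
    d=get_image(n);cv2.imwrite(f"pics/{n}0.png",d["img"][...,::-1]);print(n,d["mtx"],d["D"],d["view"])
E
```

```text
pics
{'time': 0.0, 'joint_positions': array([-0.66289422,  0.32183167, -0.07009176,  1.45169713,  0.02263377,
        1.37079522, -0.05686252]), 'qd': array([-0.00195255, -0.00099562,  0.00114404,  0.00229527,  0.000564  ,
        0.00063022, -0.00056508]), 'joint_torque': array([ 3.43766624e-05, -4.91289032e+01, -4.04113904e-01, -3.12530422e+01,
       -6.42379769e-02,  4.36408434e-02,  1.64663197e-04]), 'position': array([0.50650573, 0.4070355 , 0.4036445 ]), 'tool_rot': array([ 0.69623454,  1.45656939, -0.69914981]), 'ft_force': array([-0.28910764, -0.04076915,  0.31980474]), 'torque': array([-0.03006467,  0.02947624,  0.04750459]), 'grip_width': 1.0020145275176509}
side [[365.40703265   0.         320.87266156]
 [  0.         365.40703265 196.46840997]
 [  0.           0.           1.        ]] [0.0216844 0.        0.        0.        0.       ] [[-0.6721726   0.74037247  0.00571003  0.35551124]
 [-0.2825357  -0.26362304  0.92232124  0.07664426]
 [ 0.68436655  0.61834577  0.38638184 -1.26820666]
 [ 0.          0.          0.          1.        ]]
top [[426.3130743    0.         324.076851  ]
 [  0.         426.3130743  194.40291535]
 [  0.           0.           1.        ]] [-0.08874166  0.          0.          0.          0.        ] [[ 0.17038368 -0.98535346  0.0069252  -0.07682261]
 [ 0.96299252  0.1679984   0.21076512 -0.54563157]
 [-0.20884156 -0.02924202  0.9775122  -0.81304353]
 [ 0.          0.          0.          1.        ]]
```

View pics/side0.png

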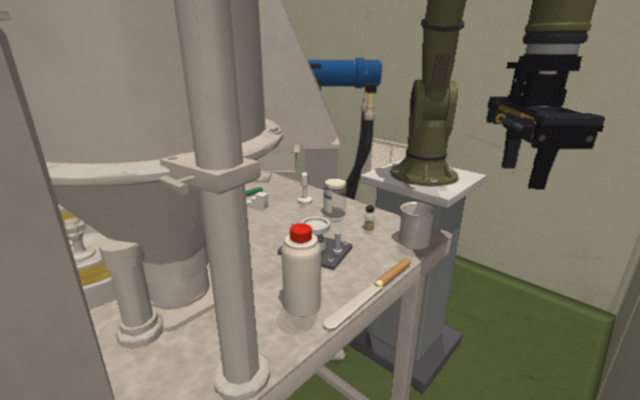

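View pics/top0.png

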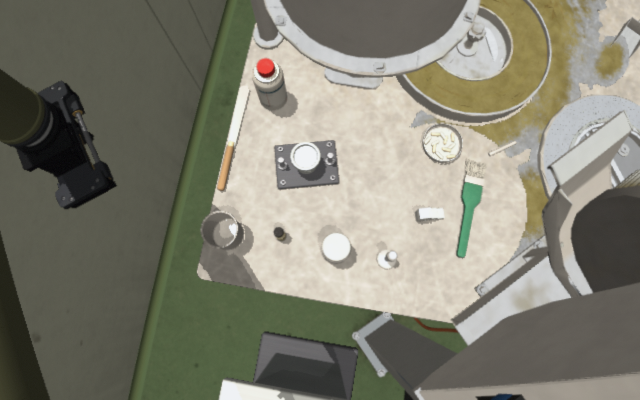

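Side view: tamper at about (305,190), cup at (316,224), jar at (335,197). Top view: tamper (388,259), cup (305,157), jar (336,247), vial (279,233), beaker (222,231), gauge (430,214). I'll zoom in on the tamper and the cup.

```bash
python3 - <<'E'
import cv2,numpy as np
s=cv2.imread("pics/side0.png");t=cv2.imread("pics/top0.png")
a=cv2.resize(s[165:275,255:365],(390,390),interpolation=cv2.INTER_CUBIC)
b=cv2.resize(t[130:290,260:420],(390,390),interpolation=cv2.INTER_CUBIC)
c=cv2.resize(t[235:280,365:410],(300,300),interpolation=cv2.INTER_CUBIC)
cv2.imwrite("pics/z0.png",np.hstack([a,b]))
def g(im,x0,y0,w,k):
    r=cv2.resize(im[y0:y0+w,x0:x0+w],None,fx=k,fy=k,interpolation=cv2.INTER_NEAREST)
    for i in range(0,w,10):
        cv2.putText(r,str(x0+i),(i*k,10),0,.35,(0,0,255));cv2.putText(r,str(y0+i),(0,i*k+10),0,.35,(0,0,255))
        cv2.line(r,(i*k,0),(i*k,400),(0,0,255),1);cv2.line(r,(0,i*k),(400,i*k),(0,0,255),1)
    return r
cv2.imwrite("pics/z1.png",np.hstack([g(s,285,168,40,10),g(t,370,240,40,10)]))
cv2.imwrite("pics/z2.png",np.hstack([g(s,275,205,80,5),g(t,265,120,80,5)]))
E
```

```text
(no output)
```

View pics/z1.png

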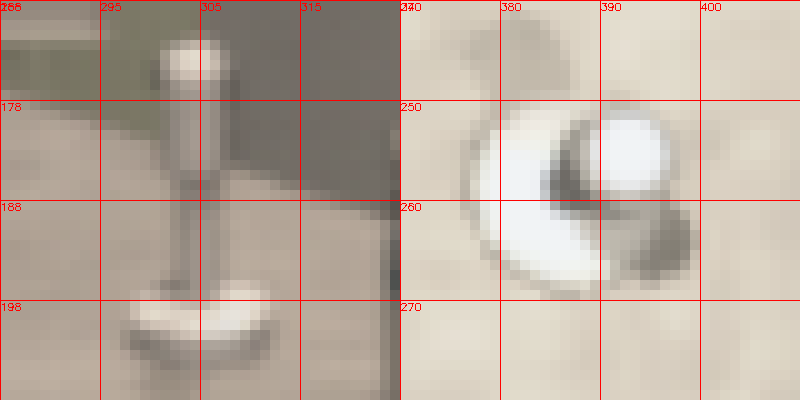

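View pics/z2.png

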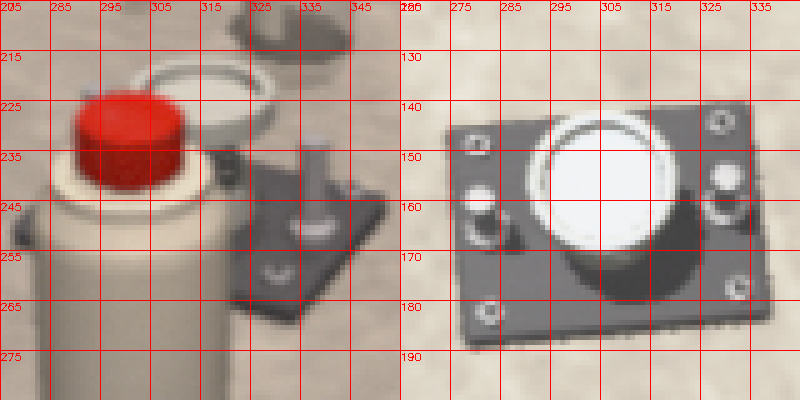

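```bash
cat > h.py <<'E'
import numpy as np,cv2
from bench import monitor,get_image
from scipy.spatial.transform import Rotation as R
def cal(n,_c={}):
    if n not in _c:_c[n]=get_image(n)
    return _c[n]
def plane(d,uv,z):
    p=cv2.undistortPoints(np.array([[uv]],float),d["mtx"],d["D"])[0,0]
    M=d["view"];r=M[:3,:3].T@np.array([p[0],-p[1],-1.]);o=-M[:3,:3].T@M[:3,3]
    return o+r*(z-o[2])/r[2]
def proj(d,P):
    P=np.atleast_2d(P);c=P@d["view"][:3,:3].T+d["view"][:3,3]
    return cv2.projectPoints(c*[1,-1,-1],np.zeros(3),np.zeros(3),d["mtx"],np.array(d["D"]))[0][:,0]
def circ(x,y,z,r,n=40):
    a=np.linspace(0,2*np.pi,n);return np.c_[x+r*np.cos(a),y+r*np.sin(a),0*a+z]
E
python3 - <<'E'
from h import *
s=cal("side");t=cal("top")
for n,d,uv,z in [("tam top T",t,(392.8,255.3),.088),("foot T",t,(386.8,259.7),.014),("tam top S",s,(304.2,173.7),.088),("foot S",s,(304.6,199),.014),("rim T",t,(305.4,156.3),.07),("rim S",s,(315.5,222),.07),("pL",t,(281,159.6),.058),("pR",t,(330.2,155),.058),
 ("jar",t,(336,247),.09),("vial",t,(279,233),.06),("beak",t,(222,231),.084),("pR S",s,(337.5,234),.058)]:
    print(n,plane(d,uv,z).round(4))
st=monitor.get_state();r=R.from_rotvec(st["tool_rot"]).as_matrix();print(r.round(3))
E
```

```text
tam top T [ 0.449  -0.1339  0.088 ]
foot T [ 0.4451 -0.1341  0.014 ]
tam top S [ 0.457  -0.1276  0.088 ]
foot S [ 0.459  -0.1253  0.014 ]
rim T [0.6207 0.0688 0.07  ]
rim S [0.6242 0.0707 0.07  ]
pL [0.6085 0.1187 0.058 ]
pR [0.636  0.0194 0.058 ]
jar [ 0.4461 -0.0234  0.09  ]
vial [0.4569 0.0931 0.06  ]
beak [0.4389 0.201  0.084 ]
pR S [0.616  0.1245 0.058 ]
[[-0.001  0.779  0.626]
 [-0.001  0.626 -0.779]
 [-1.    -0.001  0.   ]]
```

```bash
python3 - <<'E'
from h import *
s=cal("side");t=cal("top")
print("bottle base",plane(t,(274,100),0),"cap at z=.17",plane(t,(265,66),.17), "S base",plane(s,(302,305),0.01))
def ov(d,cs,x0,y0,w,k):
    im=cv2.resize(d["img"][y0:y0+w,x0:x0+w,::-1].copy(),None,fx=k,fy=k,interpolation=cv2.INTER_NEAREST)
    for c in cs:
        p=((proj(d,c)-[x0,y0]+.5)*k).astype(np.int32);cv2.polylines(im,[p],False,(0,0,255),1)
    return im
x,y=.4505,-.1325
T=[circ(x,y,.088,.01),circ(x,y,.014,.02),circ(x,y,0,.02)]
x,y=.6215,.0692
C=[circ(x,y,.07,.031),circ(x,y,.07,.025)]
u=np.array([.636-.6085,.0194-.1187]);u/=np.linalg.norm(u);print(u)
for q in(1,-1):C.append(circ(x+q*.052*u[0],y+q*.052*u[1],.058,.006))
cv2.imwrite("pics/o1.png",np.vstack([np.hstack([ov(s,T,285,168,40,7),ov(t,T,370,240,40,7)]),np.hstack([ov(s,C,285,205,70,4),ov(t,C,270,120,70,4)])]))
E
```

```text
bottle base [0.76276573 0.17110104 0.        ] cap at z=.17 [0.75569717 0.16890984 0.17      ] S base [0.77932036 0.18431709 0.01      ]
[ 0.26689295 -0.96372618]
```

View pics/o1.png

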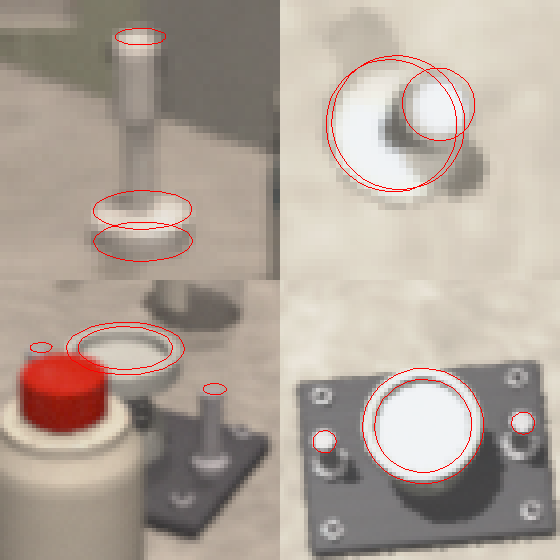

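The overlays fit: the tamper is at about (0.449,-0.132) and the cup at (0.6215,0.069). The tall bottle at (0.76,0.17) is clear of the planned poses. Moving above the tamper.

```bash
python3 -m creep '[[5,-38,38,0,0,0,87],[5,-38,38,0,0,0,87],[5,-38,38,0,0,0,87],[5,-38,38,0,0,0,87],[5,-38,38,0,0,0,87]]' 50; python3 -m creep '[[5,-38,38,0,0,0,87],[5,-38,38,0,0,0,87],[5,-38,38,0,0,0,87],[5,-38,38,0,0,0,87],[5,-38,38,0,0,0,87]]'
cat > go.py <<'E'
import sys
from h import *
st=monitor.get_state();r=R.from_rotvec(st["tool_rot"]).as_matrix()
t=np.array(eval(sys.argv[1]))
print("t",st["time"],"p",st["position"].round(4),"F",st["ft_force"].round(1),"w",round(87*st["grip_width"],1))
print("axes",r.round(3).tolist(),"tool mm",(r.T@(t-st["position"])*1000).round(1))
E
python3 go.py "[.449,-.132,.30]"
```

```text
time: 0.8
position: [0.4792, 0.1577, 0.3816]
tool_rot: [0.698, 1.455, -0.697]
ft_force: [1.3, -1.0, 0.2]
grip_width: 0.997
time: 1.3
position: [0.4521, -0.0897, 0.3587]
tool_rot: [0.698, 1.455, -0.697]
ft_force: [0.5, 0.4, 0.6]
grip_width: 1.003
t 1.3 p [ 0.4521 -0.0897  0.3587] F [0.5 0.4 0.6] w 87.3
axes [[0.001, 0.779, 0.627], [0.0, 0.627, -0.779], [-1.0, 0.001, 0.001]] tool mm [ 58.6 -29.   31. ]
```

```bash
python3 -m creep '[[20,0,0,0,0,0,87],[20,0,0,0,0,0,87],[0,0,0,0,0,0,87]]'; python3 go.py "[.449,-.132,.235]"; python3 - <<'E'
from h import *
d=get_image("top");cv2.imwrite("pics/t1.png",cv2.resize(d["img"][180:320,300:500,::-1],None,fx=3.5,fy=3.5,interpolation=cv2.INTER_CUBIC))
E
```

```text
time: 1.6
position: [0.4515, -0.088, 0.3163]
tool_rot: [0.698, 1.46, -0.7]
ft_force: [-1.0, -0.8, -0.2]
grip_width: 0.999
t 1.6 p [ 0.4515 -0.088   0.3163] F [-1.  -0.8 -0.2] w 86.9
axes [[-0.005, 0.78, 0.626], [0.0, 0.626, -0.78], [-1.0, -0.003, -0.003]] tool mm [ 81.3 -29.3  33. ]
```

View pics/t1.png

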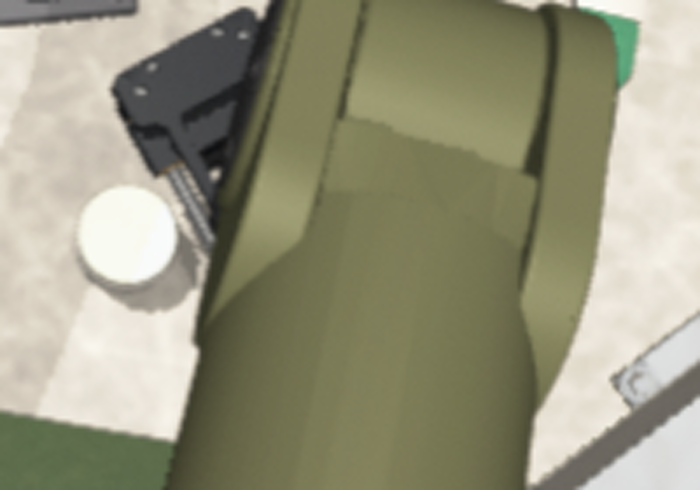

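The top view is blocked by the arm, so I'll use the side view. I'm finishing the lateral move.

```bash
python3 -m creep '[[0,-15,16,0,0,0,87],[0,-14,17,0,0,0,87],[0,0,0,0,0,0,87],[0,0,0,0,0,0,87]]'; python3 go.py "[.449,-.132,.235]"; python3 - <<'E'
from h import *
d=get_image("side");cv2.imwrite("pics/s1.png",cv2.resize(d["img"][90:230,220:400,::-1],None,fx=4,fy=4,interpolation=cv2.INTER_CUBIC))
E
```

```text
time: 2.05
position: [0.4513, -0.1314, 0.3195]
tool_rot: [0.698, 1.454, -0.697]
ft_force: [0.7, 0.2, 0.9]
grip_width: 0.997
t 2.05 p [ 0.4513 -0.1314  0.3195] F [0.7 0.2 0.9] w 86.7
axes [[0.002, 0.78, 0.626], [0.0, 0.626, -0.78], [-1.0, 0.001, 0.001]] tool mm [84.5 -2.3 -1. ]
```

View pics/s1.png

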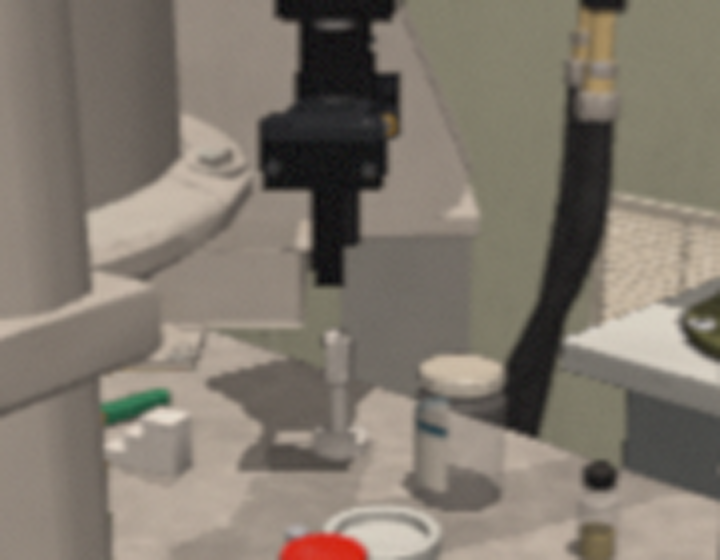

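```bash
python3 - <<'E'
from h import *
d=get_image("side");
st=monitor.get_state();r=R.from_rotvec(st["tool_rot"]).as_matrix();p=st["position"]
for L,w in((.182,.0095),(.15,.0095)):
  for yy in(-.05,.05): print(L,yy,proj(d,[p+r@np.array([L,yy,zz]) for zz in(-w,0,w)]).round(1).tolist())
x,y=.449,-.132
print(proj(d,[[x,y,.088],[x,y,.06]]))
k=10;im=d["img"][140:205,280:345,::-1]
im=cv2.resize(im,None,fx=9,fy=9,interpolation=cv2.INTER_NEAREST)
for i in range(0,65,5):
  cv2.putText(im,str(280+i),(i*9,10),0,.35,(0,0,255));cv2.line(im,(i*9,0),(i*9,585),(0,0,255),1)
cv2.imwrite("pics/s2.png",im)
E
```

```text
0.182 -0.05 [[309.8, 150.9], [306.4, 150.8], [303.1, 150.7]]
0.182 0.05 [[306.4, 161.3], [302.7, 161.3], [299.1, 161.2]]
0.15 -0.05 [[309.7, 139.7], [306.3, 139.7], [302.9, 139.6]]
0.15 0.05 [[306.3, 149.2], [302.6, 149.2], [298.8, 149.1]]
[[305.10247238 172.64396137]
 [305.21345566 182.15625966]]
```

View pics/s2.png

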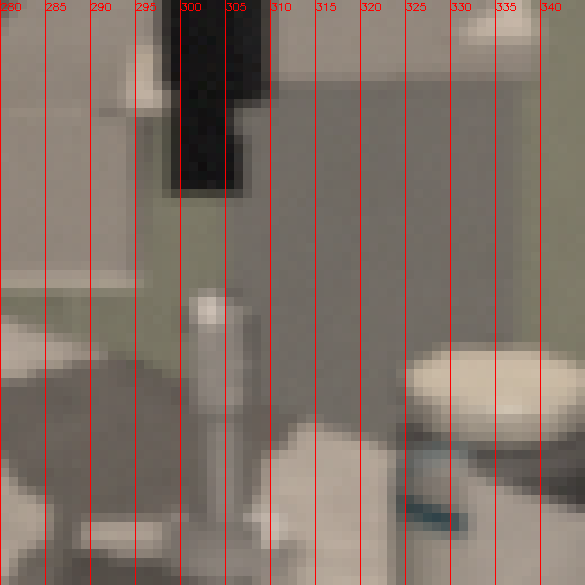

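The side view shows the near finger at column 302.8, as predicted, and the tamper at 304.2 against the jaw midline at about 304.5. They are aligned, so I descend.

```bash
python3 -m creep '[[28,-1,0,0,0,0,87],[28,-1,0,0,0,0,87],[28,0,0,0,0,0,87],[0,0,0,0,0,0,87],[0,0,0,0,0,0,87]]'; python3 go.py "[.449,-.132,.235]"
```

```text
time: 2.65
position: [0.4496, -0.1322, 0.2348]
tool_rot: [0.697, 1.457, -0.697]
ft_force: [0.4, 0.1, 0.4]
grip_width: 1.002
t 2.65 p [ 0.4496 -0.1322  0.2348] F [0.4 0.1 0.4] w 87.2
axes [[-0.0, 0.779, 0.627], [0.0, 0.627, -0.779], [-1.0, -0.0, -0.0]] tool mm [-0.2 -0.3 -0.5]
```

```bash
python3 -m creep '[[0,0,0,0,0,0,40],[0,0,0,0,0,0,25],[0,0,0,0,0,0,22],[0,0,0,0,0,0,20]]' 15;python3 -m creep '[[0,0,0,0,0,0,5],[0,0,0,0,0,0,5],[0,0,0,0,0,0,5],[0,0,0,0,0,0,5]]' 50; python3 go.py "[.449,-.132,.235]"
```

```text
time: 3.05
position: [0.4496, -0.1329, 0.2351]
tool_rot: [0.698, 1.455, -0.697]
ft_force: [-0.8, 0.3, -0.6]
grip_width: 0.716
time: 3.45
position: [0.4493, -0.1329, 0.2344]
tool_rot: [0.698, 1.456, -0.698]
ft_force: [0.2, -1.8, -0.1]
grip_width: 0.358
t 3.45 p [ 0.4493 -0.1329  0.2344] F [ 0.2 -1.8 -0.1] w 31.1
axes [[-0.0, 0.779, 0.626], [0.0, 0.626, -0.779], [-1.0, -0.0, -0.0]] tool mm [-0.6  0.3 -0.9]
```

```bash
python3 -m creep '[[0,0,0,0,0,0,5],[0,0,0,0,0,0,5],[0,0,0,0,0,0,5],[0,0,0,0,0,0,5]]' 50; python3 -m creep '[[-10,0,0,0,0,0,5],[-20,0,0,0,0,0,5],[-20,0,0,0,0,0,5],[-20,0,0,0,0,0,5],[0,0,0,0,0,0,5]]'; python3 go.py "[.6215,.0692,.315]"; python3 - <<'E'
from h import *
d=get_image("side");cv2.imwrite("pics/s3.png",cv2.resize(d["img"][90:230,220:400,::-1],None,fx=4,fy=4,interpolation=cv2.INTER_CUBIC))
E
```

```text
time: 3.85
position: [0.4493, -0.1329, 0.2345]
tool_rot: [0.698, 1.456, -0.698]
ft_force: [-0.5, 0.1, 0.6]
grip_width: 0.207
time: 4.35
position: [0.4504, -0.1333, 0.3074]
tool_rot: [0.699, 1.45, -0.696]
ft_force: [0.6, -0.2, -1.8]
grip_width: 0.212
t 4.35 p [ 0.4504 -0.1333  0.3074] F [ 0.6 -0.2 -1.8] w 18.4
axes [[0.006, 0.779, 0.626], [-0.001, 0.626, -0.779], [-1.0, 0.004, 0.004]] tool mm [ -6.7 260.3 -50.6]
```

View pics/s3.png

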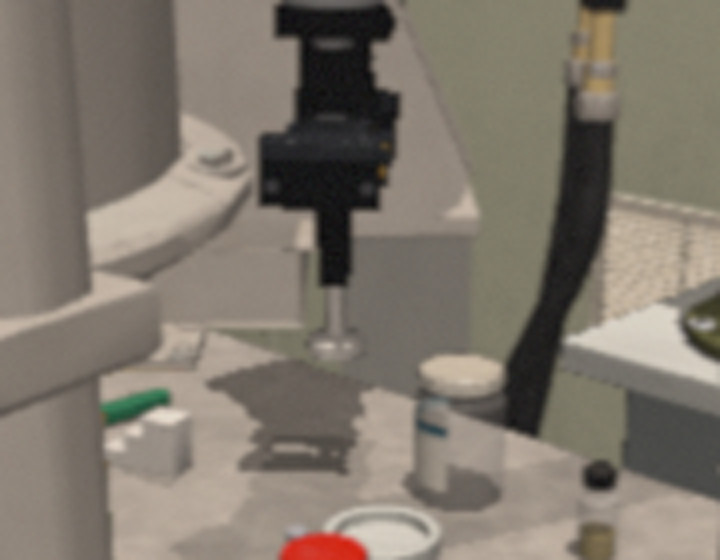

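```bash
python3 -m creep '[[-15,0,0,0,0,0,5],[-12,20,-4,0,0,0,5],[0,35,-7,0,0,0,5],[0,35,-7,0,0,0,5],[0,35,-7,0,0,0,5]]';  python3 -m creep '[[0,35,-7,0,0,0,5],[0,35,-7,0,0,0,5],[0,35,-7,0,0,0,5],[0,15,-3,0,0,0,5],[0,0,0,0,0,0,5]]'; python3 -m creep '[[0,0,0,0,0,0,5]]'; python3 go.py "[.6215,.0692,.325]"
```

```text
time: 4.9
position: [0.5314, -0.0341, 0.3301]
tool_rot: [0.698, 1.457, -0.699]
ft_force: [0.1, -0.9, -2.1]
grip_width: 0.212
time: 5.4
position: [0.6099, 0.0614, 0.3295]
tool_rot: [0.694, 1.459, -0.696]
ft_force: [0.2, 0.7, -2.2]
grip_width: 0.209
time: 5.5
position: [0.609, 0.0577, 0.3302]
tool_rot: [0.696, 1.457, -0.7]
ft_force: [0.0, -0.4, -1.4]
grip_width: 0.212
t 5.5 p [0.609  0.0577 0.3302] F [ 0.  -0.4 -1.4] w 18.4
axes [[-0.003, 0.78, 0.626], [-0.002, 0.626, -0.78], [-1.0, -0.003, -0.0]] tool mm [ 5.2 16.9 -1.1]
```

```bash
python3 -m creep '[[0,9,0,0,0,0,5],[0,8,-1,0,0,0,5],[0,0,0,0,0,0,5],[0,0,0,0,0,0,5]]'; python3 go.py "[.6215,.0692,.325]"; python3 - <<'E'
from h import *
k=[]
for n,(x0,y0,w,h) in (("side",(270,160,90,90)),("top",(250,100,120,120))):
    d=get_image(n);st=monitor.get_state();p=st["position"]
    im=d["img"][y0:y0+h,x0:x0+w,::-1]
    s=400/w;im=cv2.resize(im,(400,400),interpolation=cv2.INTER_CUBIC)
    zf=p[2]-.2345
    for c in(circ(p[0],p[1],zf,.02),circ(p[0],p[1],zf+.014,.02),circ(.6215,.0692,.07,.031),circ(.6215,.0692,.07,.025)):
        cv2.polylines(im,[((proj(d,c)-[x0,y0]+.5)*s).astype(np.int32)],False,(0,0,255),1)
    k.append(im)
cv2.imwrite("pics/c1.png",np.hstack(k))
E
```

```text
time: 5.9
position: [0.6222, 0.0701, 0.3315]
tool_rot: [0.698, 1.456, -0.698]
ft_force: [0.1, -0.2, -1.5]
grip_width: 0.209
t 5.9 p [0.6222 0.0701 0.3315] F [ 0.1 -0.2 -1.5] w 18.2
axes [[-0.0, 0.779, 0.626], [-0.0, 0.626, -0.779], [-1.0, -0.0, 0.0]] tool mm [ 6.5 -1.1  0.3]
```

View pics/c1.png

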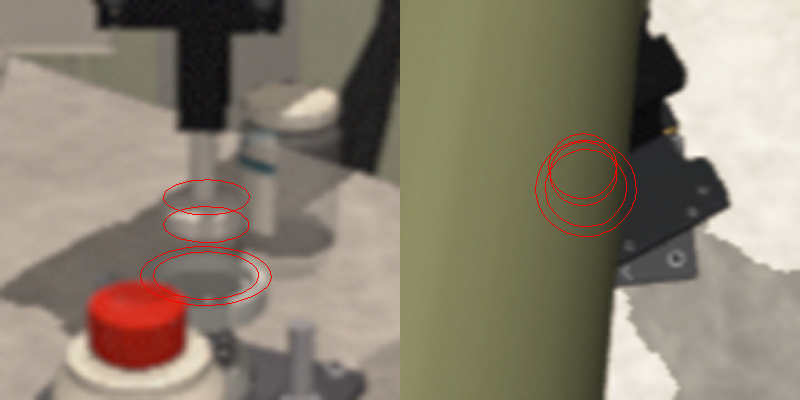

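```bash
python3 - <<'E'
from h import *
d=get_image("side");x0,y0,w=292,185,50;k=14
im=cv2.resize(d["img"][y0:y0+w,x0:x0+w,::-1],None,fx=k,fy=k,interpolation=cv2.INTER_CUBIC)
im=im[:600]
for i in range(0,w,5):
  cv2.putText(im,str(x0+i),(i*k,10),0,.35,(0,0,255));cv2.line(im,(i*k,0),(i*k,6),(0,0,255),1)
  cv2.putText(im,str(y0+i),(0,i*k+5),0,.35,(0,0,255))
cv2.imwrite("pics/c2.png",im)
E
```

```text
(no output)
```

View pics/c2.png

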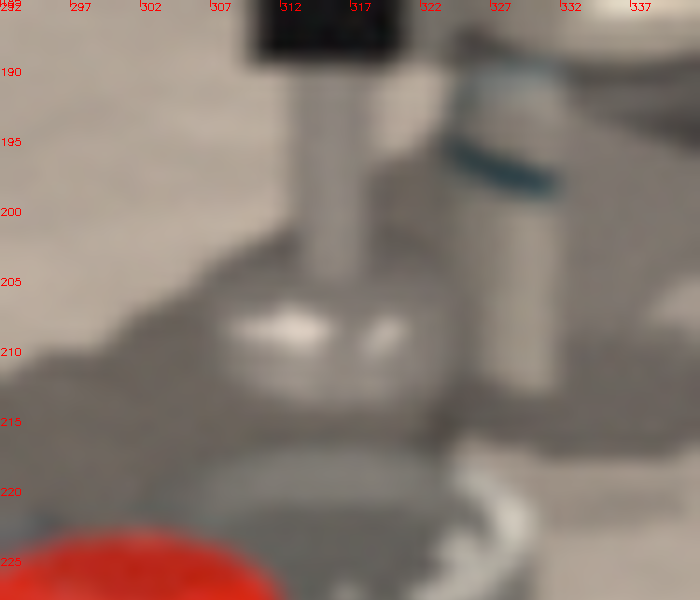

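Laterally, the foot is centred at column 315.4 and the cup at about 315.5 to 316, so they are aligned. Fore-aft I'm relying on the top-view measurement. Descending in steps and watching the force.

```bash
python3 -m creep '[[12,0,0,0,0,0,5],[12,0,0,0,0,0,5],[3,0,0,0,0,0,5],[0,0,0,0,0,0,5]]'; python3 -m creep '[[2,0,0,0,0,0,5],[2,0,0,0,0,0,5],[0,0,0,0,0,0,5],[0,0,0,0,0,0,5]]'; python3 go.py "[.622,.070,.2845]"
```

```text
time: 6.45
position: [0.6217, 0.0702, 0.3029]
tool_rot: [0.697, 1.458, -0.699]
ft_force: [-0.0, -0.3, -0.8]
grip_width: 0.211
time: 6.85
position: [0.6223, 0.0702, 0.3007]
tool_rot: [0.698, 1.455, -0.697]
ft_force: [-0.6, -0.9, -0.6]
grip_width: 0.203
t 6.85 p [0.6223 0.0702 0.3007] F [-0.6 -0.9 -0.6] w 17.7
axes [[0.0, 0.779, 0.626], [0.0, 0.626, -0.779], [-1.0, 0.0, 0.0]] tool mm [16.2 -0.4 -0. ]
```

The foot is at 66 mm, below the 70 mm rim, with no force, so it is inside the cup. Continuing.

```bash
python3 -m creep '[[2,0,0,0,0,0,5],[0,0,0,0,0,0,5],[0,0,0,0,0,0,5]]'; python3 -m creep '[[2,0,0,0,0,0,5],[0,0,0,0,0,0,5],[0,0,0,0,0,0,5]]'; python3 -m creep '[[2,0,0,0,0,0,5],[0,0,0,0,0,0,5],[0,0,0,0,0,0,5]]'; python3 -m creep '[[3,0,0,0,0,0,5],[0,0,0,0,0,0,5],[0,0,0,0,0,0,5]]'; python3 go.py "[.622,.070,.2845]"
```

```text
time: 7.15
position: [0.6222, 0.0702, 0.2984]
tool_rot: [0.698, 1.456, -0.698]
ft_force: [-0.9, -0.1, -1.9]
grip_width: 0.205
time: 7.45
position: [0.6223, 0.0703, 0.2966]
tool_rot: [0.698, 1.455, -0.697]
ft_force: [-0.3, 0.5, -0.4]
grip_width: 0.207
time: 7.75
position: [0.6224, 0.0702, 0.2949]
tool_rot: [0.698, 1.455, -0.697]
ft_force: [-0.2, 0.0, 2.1]
grip_width: 0.205
time: 8.05
position: [0.6224, 0.0703, 0.2918]
tool_rot: [0.698, 1.455, -0.697]
ft_force: [-0.9, -0.4, 2.9]
grip_width: 0.207
t 8.05 p [0.6224 0.0703 0.2918] F [-0.9 -0.4  2.9] w 18.0
axes [[0.001, 0.779, 0.626], [0.0, 0.626, -0.779], [-1.0, 0.001, 0.0]] tool mm [ 7.3 -0.5 -0. ]
```

```bash
python3 -m creep '[[2,0,0,0,0,0,5],[2,0,0,0,0,0,5],[0,0,0,0,0,0,5],[0,0,0,0,0,0,5]]'; python3 -m creep '[[2,0,0,0,0,0,5],[0,0,0,0,0,0,5],[0,0,0,0,0,0,5]]';for i in 1 2 3 4; do python3 -m creep '[[0,0,0,0,0,0,5]]' | grep -E 'pos|force'; done; python3 - <<'E'
from h import *
d=get_image("side");x0,y0,w=285,190,60;k=10
im=cv2.resize(d["img"][y0:y0+w,x0:x0+w,::-1],None,fx=k,fy=k,interpolation=cv2.INTER_CUBIC)
cv2.imwrite("pics/c3.png",im)
E
```

```text
time: 8.45
position: [0.6225, 0.0703, 0.2881]
tool_rot: [0.698, 1.455, -0.697]
ft_force: [-1.0, 0.2, 5.9]
grip_width: 0.206
time: 8.75
position: [0.6225, 0.0702, 0.2864]
tool_rot: [0.698, 1.455, -0.697]
ft_force: [-0.8, -0.2, 5.6]
grip_width: 0.208
position: [0.6225, 0.0702, 0.2864]
ft_force: [-1.8, -0.5, 7.1]
position: [0.6225, 0.0702, 0.2864]
ft_force: [-1.3, -0.3, 6.7]
position: [0.6225, 0.0702, 0.2864]
ft_force: [-0.2, 0.5, 7.6]
position: [0.6225, 0.0702, 0.2864]
ft_force: [0.2, -0.4, 6.9]
```

View pics/c3.png

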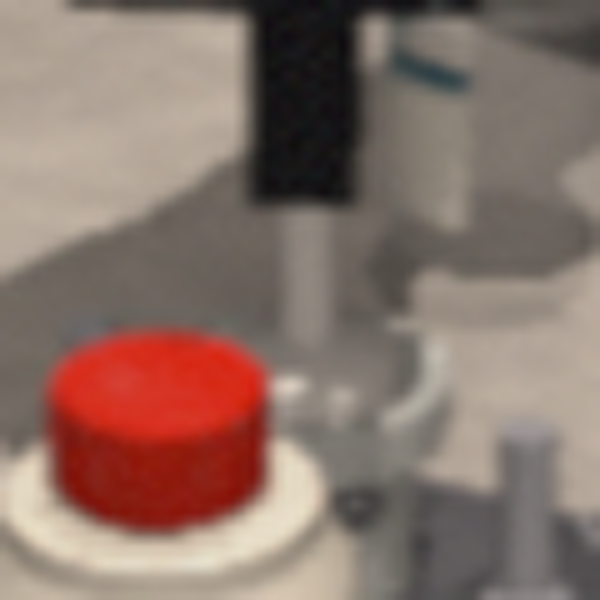

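```bash
python3 -m creep '[[1,0,0,0,0,0,5],[0,0,0,0,0,0,5],[0,0,0,0,0,0,5]]';for i in 1 2 3 4 5 6 7 8; do python3 -m creep '[[0,0,0,0,0,0,5]]' | grep -E 'force'; done; python3 - <<'E'
from h import *
ref=cv2.imread("pics/side0.png")
imgs=[get_image("side") for _ in range(4)];d=imgs[0]
m=np.mean([i["img"].astype(float) for i in imgs],0)[...,::-1]
cv2.imwrite("pics/side_p.png",m.astype(np.uint8))
for q in(0,.010,.011,.012,.013):
    print(q,proj(d,circ(.6222,.0701,.07-q,.031,400))[:,0].max().round(2),proj(d,[.6222+.0,.0701,.07-q]).round(2), proj(d,circ(.6222,.0701,.07-q,.031,400))[:,1].min().round(2),)
print(monitor.get_state()["position"])
a=cv2.resize(ref[205:265,290:350],(400,400),interpolation=cv2.INTER_CUBIC);b=cv2.resize(m.astype(np.uint8)[205:265,290:350],(400,400),interpolation=cv2.INTER_CUBIC)
cv2.imwrite("pics/c4.png",np.hstack([a,b]))
E
```

```text
time: 9.5
position: [0.6225, 0.0702, 0.2855]
tool_rot: [0.698, 1.455, -0.697]
ft_force: [-0.8, 0.3, 7.5]
grip_width: 0.21
ft_force: [-1.9, 0.8, 7.1]
ft_force: [-2.0, 0.2, 7.8]
ft_force: [-0.5, -0.8, 7.0]
ft_force: [-0.8, 0.2, 7.6]
ft_force: [-0.2, 0.2, 7.8]
ft_force: [-1.9, 0.8, 7.6]
ft_force: [-0.6, -0.3, 8.1]
ft_force: [-1.1, 0.3, 7.4]
0 330.62 [[315.94 221.59]] 215.22
0.01 330.55 [[315.94 225.81]] 219.32
0.011 330.54 [[315.94 226.23]] 219.73
0.012 330.53 [[315.94 226.65]] 220.14
0.013 330.52 [[315.94 227.07]] 220.55
[0.6225132  0.07020831 0.28551302]
```

View pics/c4.png

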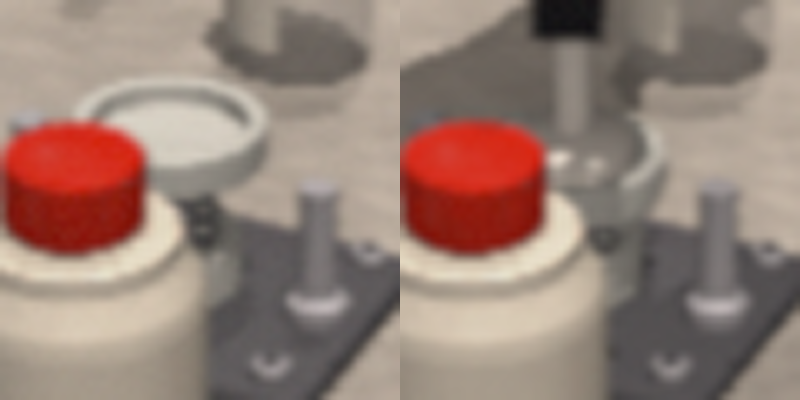

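```bash
python3 - <<'E'
from h import *
from scipy.ndimage import shift as sh
a=cv2.cvtColor(cv2.imread("pics/side0.png"),cv2.COLOR_BGR2GRAY).astype(float);b=cv2.cvtColor(cv2.imread("pics/side_p.png"),cv2.COLOR_BGR2GRAY).astype(float)
for (c0,c1,r0,r1) in [(325,332,215,236),(327,332,215,236),(328,332,215,234),(324,332,222,236),(320,327,226,238),(319,326,228,240),(326,332,224,238)]:
    res=[]
    for s in np.arange(2,7,.05):
        p=sh(a,(s,0),order=3)[r0+4:r1+4,c0:c1];q=b[r0+4:r1+4,c0:c1]
        res.append((np.corrcoef(p.ravel(),q.ravel())[0,1],s))
    print(c0,c1,r0,r1,max(res),"mm",max(res)[1]/.4215)
print(a[220:248,322:332].astype(int));print(b[220:248,322:332].astype(int))
E
```

```text
325 332 215 236 (np.float64(0.3119015584974979), np.float64(4.79999999999999)) mm 11.387900355871864
327 332 215 236 (np.float64(0.38334644547021496), np.float64(4.149999999999992)) mm 9.845788849347551
328 332 215 234 (np.float64(0.7897910599384214), np.float64(4.0999999999999925)) mm 9.727164887307218
324 332 222 236 (np.float64(0.40777079335339667), np.float64(5.549999999999987)) mm 13.167259786476839
320 327 226 238 (np.float64(0.5952306786612189), np.float64(6.749999999999983)) mm 16.0142348754448
319 326 228 240 (np.float64(0.6253741978917593), np.float64(2.0)) mm 4.744958481613286
326 332 224 238 (np.float64(0.45855080679239574), np.float64(2.0)) mm 4.744958481613286
[[139 129 130 149 179 194 184 162 146 145]
 [172 148 124 119 148 185 197 180 154 144]
 [201 184 158 132 129 168 197 186 159 146]
 [208 203 195 175 150 168 191 183 165 158]
 [208 206 205 197 183 188 190 168 157 161]
 [206 205 204 201 198 192 173 146 148 159]
 [205 203 202 201 192 167 138 127 145 160]
 [202 199 192 184 163 136 117 120 144 161]
 [189 174 156 146 132 121 114 123 149 164]
 [152 142 135 130 123 118 115 
[... 1292 characters left out ...]
24 148 164]
 [115 146 164 159 144 127 119 130 155 169]
 [117 135 142 137 128 119 119 139 161 170]
 [118 127 132 130 125 119 126 148 163 167]
 [118 124 130 128 121 122 139 158 166 167]
 [116 123 128 123 120 128 151 166 169 169]
 [115 119 120 112 113 126 147 159 162 164]
 [108 107 104 100  96 101 109 119 127 137]
 [ 88  94  96  95  89  81  83  90  95 102]
 [ 77  86  93  95  86  79  81  87  90  90]
 [ 77  91  97  95  83  79  85  89  90  90]
 [ 90  99 101  96  85  83  90  92  91  91]
 [107 107 104  95  77  74  85  92  93  92]
 [113 109 105  94  73  66  81  91  93  93]
 [113 109 104  93  75  74  86  92  92  92]
 [118 109 103  92  77  77  87  92  92  92]
 [119 112 107  92  80  81  88  93  93  90]]
```

Estimates of the current depth: kinematics 11.1 mm, rim shift in the image about 10 mm, spring force about 9.7 mm. I'm going down a little more and measuring again.

```bash
python3 -m creep '[[1.5,0,0,0,0,0,5],[0,0,0,0,0,0,5],[0,0,0,0,0,0,5]]';for i in 1 2 3 4 5 6 7 8 9 10; do python3 -m creep '[[0,0,0,0,0,0,5]]' | grep -E 'force'; done; python3 - <<'E'
from h import *
imgs=[get_image("side") for _ in range(6)]
m=np.mean([i["img"].astype(float) for i in imgs],0)[...,::-1].astype(np.uint8)
cv2.imwrite("pics/side_p2.png",m)
A=cv2.cvtColor(cv2.imread("pics/side0.png"),cv2.COLOR_BGR2GRAY).astype(float);B=cv2.cvtColor(cv2.imread("pics/side_p.png"),cv2.COLOR_BGR2GRAY).astype(float);C=cv2.cvtColor(m,cv2.COLOR_BGR2GRAY).astype(float)
def cross(I,c,r0,r1,th):
    v=I[r0:r1,c]
    for i in range(len(v)-1):
        if v[i]>=th>v[i+1]: return r0+i+(v[i]-th)/(v[i]-v[i+1])
for c in(325,326,327,328,329):
    for th in(140,150,155):
        x=[cross(I,c,r,r+14,th) for I,r in((A,223),(B,227),(C,227))]
        if None not in x: print(c,th,np.round(x,2),"mm",np.round((np.array(x[1:])-x[0])/.4215,1))
st=monitor.get_state();print(st["position"],st["tool_rot"],st["time"])
E
```

```text
time: 10.8
position: [0.6226, 0.0702, 0.2842]
tool_rot: [0.698, 1.455, -0.697]
ft_force: [-0.6, -0.7, 8.4]
grip_width: 0.21
ft_force: [-1.3, 0.1, 8.0]
ft_force: [-1.2, -0.8, 8.1]
ft_force: [-1.6, -0.3, 9.1]
ft_force: [-1.7, 0.3, 7.3]
ft_force: [-1.0, -0.5, 8.5]
ft_force: [-1.8, 0.2, 8.8]
ft_force: [-1.4, 0.2, 8.7]
ft_force: [-1.5, 0.3, 8.8]
ft_force: [-0.9, 0.3, 8.5]
ft_force: [-1.3, 0.5, 8.2]
325 140 [228.38 232.86 233.43] mm [10.6 12. ]
325 150 [227.89 232.41 232.82] mm [10.7 11.7]
325 155 [227.76 232.18 232.59] mm [10.5 11.5]
326 140 [227.74 232.25 232.73] mm [10.7 11.8]
326 150 [227.42 231.75 232.27] mm [10.3 11.5]
326 155 [227.26 231.54 232.05] mm [10.2 11.4]
327 140 [226.87 231.35 231.92] mm [10.6 12. ]
327 150 [226.55 230.84 231.52] mm [10.2 11.8]
327 155 [226.39 230.58 227.33] mm [9.9 2.2]
328 140 [225.94 230.22 231.05] mm [10.2 12.1]
328 150 [225.66 229.73 230.5 ] mm [ 9.7 11.5]
328 155 [225.51 229.5  230.22] mm [ 9.5 11.2]
329 140 [225.32 229.5  230.08] mm [ 9.9 11.3]
329 150 [224.82 229.   229.5 ] mm [ 9.9 11.1]
329 155 [224.59 228.71 229.22] mm [ 9.8 11. ]
[0.62256029 0.07023494 0.28420716] [ 0.6983845   1.45450665 -0.69672136] 12.1
```

```bash
python3 -m creep '[[0.3,0,0,0,0,0,5],[0,0,0,0,0,0,5],[0,0,0,0,0,0,5],[0,0,0,0,0,0,5],[0,0,0,0,0,0,5]]'; python3 go.py "[.6226,.0702,.2845]"; python3 - <<'E'
from h import *
d=get_image("side");e=get_image("top")
cv2.imwrite("pics/f.png",np.vstack([d["img"][150:330,180:480],e["img"][110:290,180:480]])[...,::-1].repeat(1,0))
E
```

```text
time: 12.6
position: [0.6226, 0.0702, 0.284]
tool_rot: [0.698, 1.455, -0.697]
ft_force: [-0.5, -0.6, 8.6]
grip_width: 0.204
t 12.6 p [0.6226 0.0702 0.284 ] F [-0.5 -0.6  8.6] w 17.7
axes [[0.002, 0.779, 0.626], [0.0, 0.626, -0.779], [-1.0, 0.001, 0.001]] tool mm [-0.5  0.   0. ]
```

View pics/f.png

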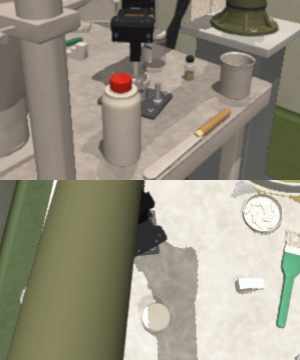

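The side view (top half of the picture) shows the tamper upright in the cup at about (145,85), with the vial, beaker and gauge in place. In the top view (bottom half) the jar is at (156,318) and the gauge at (250,284), both unmoved. Handing in.

```bash
python3 -c "
from bench import ctrl;print(ctrl.close_job())"
```

```text
the job is handed in; nothing more can be done
None
```

I picked up the tamper, stood its foot in the cup and pressed the cup down to about 12 mm. I handed the job in at 12.6 s, with the gripper still holding the tamper and pressing.

**Depth:** my three estimates disagree by about 1 mm, so the rim is probably within 1 mm of the post tops.

| Estimate | Cup depth |
|---|---|
| Arm height | 12.6 mm |
| Rim shift in the side picture | about 12 mm (11.6 mm measured just before the last 0.3 mm step) |
| Spring force, about 9.9 N with the tamper's weight added | about 11.5 mm |

All three are far from the bottom stop at 24 mm.

**Upright:** the tool axis was within about 0.2° of vertical.

**Force:** the highest wrist force I read was about 9 N.

**Other objects:** the vial, beaker, jar and gauge looked unmoved in the last pictures.

**Not checked:** the arm blocked the top camera's view of the cup. I could not confirm from above that the foot is centred. The foot did go below the rim with no contact force, and in the side view it lined up with the cup.

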